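# Gauge the cutoff lever and hold it down

### The job

Set the height of the pressure cutoff's lever: pick up the steel gauge block, slide its tongue under the broad foot of the long cast iron lever, in the one of the two gaps that is tall enough for it, along the middle of the seat until the lug meets the front edge of the foot, and let it go there. Then press the foot down firmly until it lies flush on the tongue, and finish while still holding it pressed down so that the lock screw could be tightened. Leave the union, bleed valve and thermostat where they are.

Things in the scene. Friction and masses are not known exactly. Their poses are not given: they have to be found in the camera images.
- cutoff: Pressure cutoff, fixed on the shelf: grey housing 90 x 110 x 120 mm high (black cap and brass screw on top to 162 mm) on a 6 mm base plate; a lever juts from it to the robot, ending in a broad foot. Origin: shelf surface below the middle of the foot's front edge; +x along the lever to the housing (its front face at x = 235 mm), y along the foot's edge, z up.
- lever (a joint): Lever angle (rad): 0 level, flush on the gauge block; positive raised. A spring keeps it at its upper stop, 0.055 (foot's front edge 12 mm above level); pressing the foot down takes about 4 to 7 N, then it meets the block; let go, it springs back. Without the block it goes to -0.0175. Pivot at x = 225, z = 46 mm of the cutoff's frame.
- foot_top (a point): Middle of the top of the lever's foot, the place to press; moves with the lever. The foot is a flat plate 50 mm deep (x = 0 to 50 mm in the cutoff's frame), 190 mm wide (y = -95 to 95), 12 mm thick; when level its underside is 36 and its top 48 mm above the shelf. The arm behind it is 26 mm wide.
- seat_low: Lower of two fixed steel seats side by side under the foot, parallel to the lever: block 90 (x) x 50 (y) x 14 mm high, left or right one. Origin: centre of its underside, on the shelf. It sticks out 40 mm in front of the foot and ends under its rear edge. Gap above it: 22 mm with the lever level, about 32 mm raised, enough for the block.
- seat_tall: The taller seat, likewise 90 x 50 mm but 32 mm high. Origin: centre of its underside. The gap over it is at most 17 mm: too small for the block.
- spacer: Loose steel gauge block, 0.2 to 0.42 kg, L-shaped from the side: tongue 62 long, 30 wide, 22 mm thick; at its end an upright lug 26 long, 30 wide, 55 mm high to hold it by. Origin: underside, below the step between them, mid-width; tongue at x = 0 to 62, lug x = -26 to 0 mm, z up. In place the origin lies on top of the low seat, in line with the foot's front edge.
- union: Bystander: copper pipe union standing on end, 52 mm across, 50 mm high. Origin: centre of its underside.
- valve: Bystander: steel bleed valve, 32 mm square body with a spout and a 50 mm cross handle, 64 mm high. Origin: centre of its underside.
- thermostat: Bystander: glass-bulb thermostat in a brass cradle, 50 x 130 mm, 58 mm high, fragile. Origin: centre of its underside.

How it is judged (in metres and radians):
On the way:
1. the gauge block's tongue is fully in the tall enough gap, lying on the low seat and let go, with the lever still raised (x of spacer in the frame of cutoff between -0.009 and 0.004 m and y of spacer in the frame of seat_low between -0.011 and 0.011 m and z of spacer in the frame of seat_low between 0.011 and 0.017 m and angle between the x axis of spacer and the x axis of seat_low, either way round below 0.14 rad and angle between spacer's own z axis and vertical below 0.06 rad and contact force between the fingers and spacer below 0.3 N and value of joint lever above 0.035 rad), for 0.2 s.
At the end, for the whole second after the job is handed in: The gauge block lies flat on the low seat, lug within 9 mm of the foot's front edge, within 11 mm of the seat's middle line and 0.14 rad of its direction, not held; the lever is level (-0.008 to 0.007 rad), bears on the block with over 1 N and is held down by the fingers with over 5 N (x of spacer in the frame of cutoff between -0.009 and 0.004 m and y of spacer in the frame of seat_low between -0.011 and 0.011 m and z of spacer in the frame of seat_low between 0.011 and 0.017 m and angle between the x axis of spacer and the x axis of seat_low, either way round below 0.14 rad and angle between spacer's own z axis and vertical below 0.06 rad and contact force between the fingers and spacer below 0.3 N and value of joint lever between -0.008 and 0.007 rad and contact force between cutoff and spacer above 1 N and contact force between the fingers and cutoff above 5 N and linear speed of spacer below 0.02 m/s); the arm keeps its last pose, push and grip.
It fails at once if the copper union is disturbed (moved over 15 mm or tipped) (distance of union from where it was at the start of the episode above 0.015 m or angle between union's own z axis and vertical above 0.2 rad).
It fails at once if the bleed valve is disturbed (moved over 15 mm or tipped) (distance of valve from where it was at the start of the episode above 0.015 m or angle between valve's own z axis and vertical above 0.2 rad).
It fails at once if the thermostat is disturbed (moved over 15 mm or tipped) (distance of thermostat from where it was at the start of the episode above 0.015 m or angle between thermostat's own z axis and vertical above 0.2 rad).
It also fails if it takes over 48 s, if anything falls off the work surface, if the arm or the gripper's body presses on something with over 40 N, if the wrist force passes 120 N, or if a joint passes its speed limit or range.

### The arm

A 6-joint arm with a two-finger parallel gripper is mounted at the origin on the work surface. World frame = base frame: x ahead of the robot, y to its left, z up, the work surface at z = 0. Lengths are in m, angles in degrees, forces in N, time in s.
With the tool pointing down it reaches from about 0.325 to 0.875 m from the base axis. Payload 4.4 kg.
Tool frame: the origin (TCP) lies at the very end of the fingers, on their centre line; the grasp point (between the pads) lies behind it (robot.grasp_offset is the z of the grasp point in the tool frame, in m); z points along the fingers, y is the direction in which the jaws open and shut (so a half turn about z gives the same grasp; the last joint's range is limited). The gripper opens to 85 mm and grips with 20 to 120 N. Pads are 22 mm wide; open, the fingers measure 114 mm over their backs; the gripper's body (76 mm by 85 mm) begins 54 mm behind the grasp point. The pads swing forward as they close: fully open they stand 13 mm farther back than shut.
Start: joints at [58.757, 11.837, 88.321, -0, 79.842, -8.623], TCP at [0.221, 0.531, 0.231] pointing down, gripper open.
Joint ranges: [-156.59, 156.59], [-49.26, 127.26], [12.9, 141.05], [-63.56, 243.56], [4.71, 150.69], [-161.64, 161.64]. Speed limits (degrees/s): [159.86, 159.86, 180, 180, 180, 180].

### API

Orientations are given as [roll, pitch, yaw] about the fixed x, y, z axes, in that order (R = Rz(yaw) Ry(pitch) Rx(roll)).
In Python, from rig import robot gives the robot as it stands. The module is installed in compiled form; this text tells all that it offers. Calls block until the motion is done:
- robot.move_ptp(position, orientation): joint-space move of the TCP to a pose.
- robot.servo_line(position, orientation=None, velocity=0.15, guard=None): straight line of the TCP; orientation=None keeps the orientation; velocity is the mean speed in m/s. With guard (N) it stops when the force on the tool has changed by that much, and returns True; else False.
- robot.move_joints(angles): joint-space move.
- robot.gripper_to(opening, strength=None): opening from 0.0 (shut) to 1.0 (fully open); strength is the grip in N (None keeps the last); returns when the fingers have stopped.
- robot.hold(seconds).
- robot.ik(position, orientation): joint angles nearest the present ones, or None.
- robot.sense(): the state.
- robot.read_camera(name): name is "scene" or "top"; returns a dict with "image" (420x560x3 uint8, red, green, blue), "range_z" (420x560 float32, m along the optical axis (not along the pixel's ray), 0 where there is no reading), "fx", "fy", "cx", "cy" (pixels), "D" ([k1, k2, p1, p2, k3] as OpenCV has them; the pictures are not rectified), "rvec" (rotation vector, rad) and "tvec" (3), from world to camera coordinates, as OpenCV has them. Camera axes: x right, y down, z forward; pixel columns grow to the right and rows downward; lengths in m; the calibration is good to about 2 mm. A picture is of the moment at which its call begins.
A pose or a line that the arm cannot do raises robot.MotionError and nothing moves.
- robot.finish_job(): hands the job in, once; it reports no verdict.
Trained networks look in a picture, given as the dict that the camera call returned (one of the last four; its "shot" number tells which), for a name from the list of things; names that differ only in an ending like _2 or _b are one class to them, and where a whole thing is asked for, a point or a joint stands for the part that bears it (a point fixed in the world has none). Each returns a list of dicts, best first, with "confidence" (0 to 1); they miss things now and then, are a little off and sometimes report something else, mostly with a low value. They report only what shows in the picture. A call takes as long as a camera call.
- robot.spot_in(picture, label): "position" ([x, y, z] in m, in world coordinates, good to about 4 mm: the middle of the surface that is visible of it).
- robot.outline_of(picture, label): "region" (420x560 bool, what is visible of it).
The state is a dict: "time": time; "q": joint angles; "qd": joint speeds; "effort": joint torques, N m; "eef_pos": TCP position; "tcp_rot": TCP orientation; "force": force on the tool from outside, world axes, zero at the start; "wrist_torque": the same for the moment, N m; "finger_gap": opening from 0.0 (shut) to 1.0 (fully open).
Only numpy, scipy, OpenCV 4.12 (cv2) and the standard library are available. Lean on these libraries where they do the work, as an engineer would, in place of code of your own. Each camera call takes 0.05 s, during which the arm holds its last target. There are 200 camera calls.

## Working session

There is one attempt and no reset: what is moved stays moved. The work goes in short steps, each a Python script; the robot and the scene stay as the last script left them, time stands still between calls to the robot, and variables do not carry over. Pictures are saved under pics/ and viewed, on a budget of 10 in all, crops included, one or two more only if the job needs it, and the job is handed in when it is done.

```bash
mkdir -p pics; cat > h.py <<'E'
import numpy as np, cv2
from rig import robot
def cloud(p):
    h,w=p["range_z"].shape
    u,v=np.meshgrid(np.arange(w),np.arange(h))
    K=np.array([[p["fx"],0,p["cx"]],[0,p["fy"],p["cy"]],[0,0,1.]])
    n=cv2.undistortPoints(np.stack([u,v],-1).reshape(-1,1,2).astype(np.float64),K,np.array(p["D"],float)).reshape(h,w,2)
    z=p["range_z"].astype(float)
    c=np.concatenate([n*z[...,None],z[...,None]],-1)
    R=cv2.Rodrigues(np.array(p["rvec"],float))[0]
    return (c-np.array(p["tvec"]).reshape(3))@R
def save(p,name):
    cv2.imwrite("pics/"+name,p["image"][...,::-1])
E
python3 - <<'E'
from h import *
for n in("scene","top"):
    p=robot.read_camera(n); save(p,n+"0.png")
    X=cloud(p)
    print(n,"cam at",-cv2.Rodrigues(np.array(p["rvec"],float))[0].T@np.array(p["tvec"]).ravel())
    for l in("cutoff","foot_top","seat_low","seat_tall","spacer","union","valve","thermostat"):
        for d in robot.outline_of(p,l)[:2]:
            m=d["region"]&(p["range_z"]>0); P=X[m]
            v,u=np.nonzero(d["region"])
            print(l,round(d["confidence"],2),m.sum(),"px",int(u.mean()),int(v.mean()),np.median(P,0).round(3),np.percentile(P,2,0).round(3),np.percentile(P,98,0).round(3))
E
```

```text
scene cam at [ 1.0814447  -0.35961916  0.91232676]
cutoff 0.77 13520 px 330 263 [0.779 0.013 0.053] [ 0.6   -0.055  0.004] [0.917 0.111 0.144]
foot_top 0.81 3107 px 291 218 [0.633 0.025 0.06 ] [ 0.593 -0.067  0.047] [0.797 0.111 0.069]
seat_low 0.55 206 px 291 198 [0.623 0.076 0.015] [0.55  0.046 0.011] [0.638 0.095 0.018]
seat_tall 0.9 529 px 253 222 [ 0.595 -0.033  0.032] [ 0.554 -0.056  0.003] [ 0.645 -0.005  0.052]
seat_tall 0.45 475 px 368 167 [0.644 0.251 0.034] [0.625 0.239 0.008] [0.68  0.279 0.066]
spacer 0.55 962 px 109 238 [ 0.448 -0.286  0.023] [ 0.399 -0.315 -0.   ] [ 0.497 -0.256  0.058]
union 0.81 409 px 299 123 [0.451 0.218 0.036] [0.418 0.201 0.003] [0.468 0.248 0.053]
valve 0.81 495 px 367 166 [0.643 0.252 0.034] [0.618 0.238 0.002] [0.68  0.284 0.066]
thermostat 0.76 1707 px 167 296 [ 0.633 -0.261  0.014] [ 0.606 -0.318  0.007] [ 0.664 -0.199  0.057]
thermostat 0.33 399 px 299 123 [0.451 0.217 0.036] [0.426 0.201 0.005] [0.468 0.245 0.053]
top cam at [4.17866959e-01 5.03652303e-04 1.02203520e+00]
cutoff 0.67 7840 px 259 171 [0.761 0.034 0.052] [ 0.595 -0.051  0.002
[... 159 characters left out ...]
013] [0.548 0.048 0.004] [0.592 0.096 0.017]
seat_tall 0.73 354 px 287 238 [ 0.572 -0.028  0.031] [ 0.552 -0.052  0.002] [ 0.595 -0.004  0.035]
seat_tall 0.6 1926 px 264 210 [0.624 0.03  0.059] [ 0.591 -0.063  0.052] [0.801 0.114 0.067]
spacer 0.82 514 px 390 280 [ 0.448 -0.281  0.022] [ 0.411 -0.309  0.001] [ 0.493 -0.257  0.057]
spacer 0.22 866 px 371 215 [ 0.619 -0.253  0.012] [ 0.586 -0.316  0.007] [ 0.66  -0.196  0.056]
union 0.55 361 px 189 296 [0.441 0.222 0.036] [0.419 0.202 0.019] [0.465 0.249 0.052]
valve 0.73 304 px 175 219 [0.635 0.255 0.034] [0.62  0.238 0.004] [0.676 0.28  0.066]
thermostat 0.66 881 px 370 215 [ 0.62  -0.252  0.012] [ 0.587 -0.314  0.007] [ 0.66  -0.195  0.056]
```

```bash
python3 - <<'E'
from h import *
def rect(P,name):
    (c,s,a)=cv2.minAreaRect((P[:,:2]*1000).astype(np.float32)); print(name,len(P),np.round(c,1),np.round(s,1),round(a,1),"z",np.median(P[:,2]).round(4))
for n in("scene","top"):
    p=robot.read_camera(n); X=cloud(p)
    def reg(l): return robot.outline_of(p,l)[0]["region"]&(p["range_z"]>0)
    er=lambda m:cv2.erode(m.astype(np.uint8),np.ones((2,2)))>0
    x,y,z=X[...,0],X[...,1],X[...,2]
    box=(abs(x-.45)<.09)&(abs(y+.285)<.07)
    rect(X[box&(abs(z-.055)<.006)],n+" lug"); rect(X[er(box&(abs(z-.022)<.005))],n+" tongue"); rect(X[er(box&(z>.008))],n+" all")
    b=(x>.53)&(x<.66)&(abs(y-.025)<.11)
    rect(X[er(b&(z>.046)&(z<.075))],n+" foot")
    rect(X[er(b&(x<.6)&(y>.03)&(abs(z-.014)<.005))],n+" low")
    rect(X[er(b&(x<.6)&(y<.03)&(abs(z-.032)<.005))],n+" tall")
    h=(x>.75)&(abs(y)<.2)&(z>.11)&(z<.135); rect(X[er(h)],n+" housing")
    if n=="scene": 
        cv2.imwrite("pics/a.png",cv2.resize(p["image"][80:360,60:480,::-1],(798,532)))
    else: cv2.imwrite("pics/b.png",cv2.resize(p["image"][110:320,140:440,::-1],(800,560),interpolation=2))
E
```

```text
scene lug 188 [ 425.2 -275.1] [30.1 28.7] 66.8 z 0.0553
scene tongue 381 [ 465.9 -291.3] [28.5 64.4] 66.5 z 0.0228
scene all 733 [ 455.4 -286.7] [28.7 87.3] 66.6 z 0.024
scene foot 1939 [626.6  25.3] [ 66.1 190.1] 2.6 z 0.0601
scene low 90 [557.9  69.3] [12.9 48.7] 1.5 z 0.0152
scene tall 194 [567.7 -31.3] [22.2 49.4] 4.7 z 0.0328
scene housing 1730 [872.3  36.2] [ 86.7 108.7] 3.1 z 0.1205
top lug 138 [ 424.3 -273.4] [30.7 25.8] 66.3 z 0.054
top tongue 219 [ 458.2 -288.9] [28.5 70.8] 65.8 z 0.0211
top all 427 [ 451.7 -285.1] [30.7 85.5] 66.7 z 0.023
top foot 1421 [623.6  25.1] [ 67.4 186.8] 2.8 z 0.0589
top low 273 [569.3  70.8] [43.9 46.8] 3.7 z 0.0133
top tall 272 [572.8 -30.2] [40.5 46.6] 2.5 z 0.0312
top housing 814 [866.4  37.3] [ 86.5 106.5] 3.1 z 0.119
```

View pics/a.png

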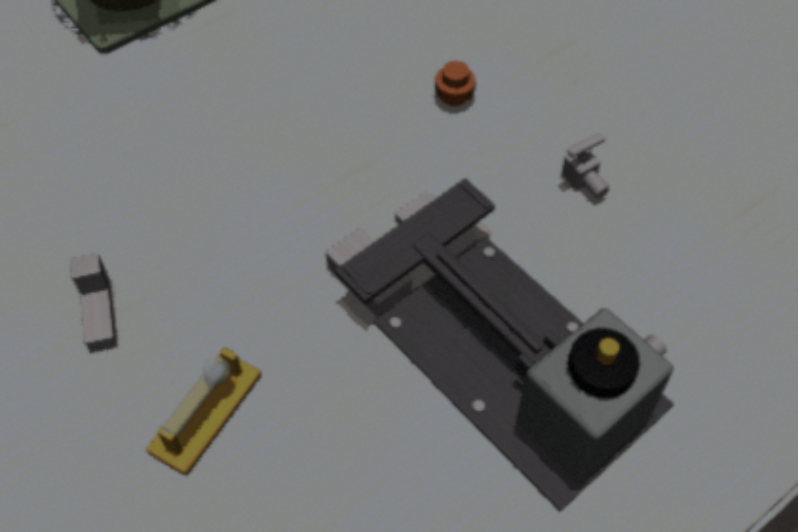

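View pics/b.png

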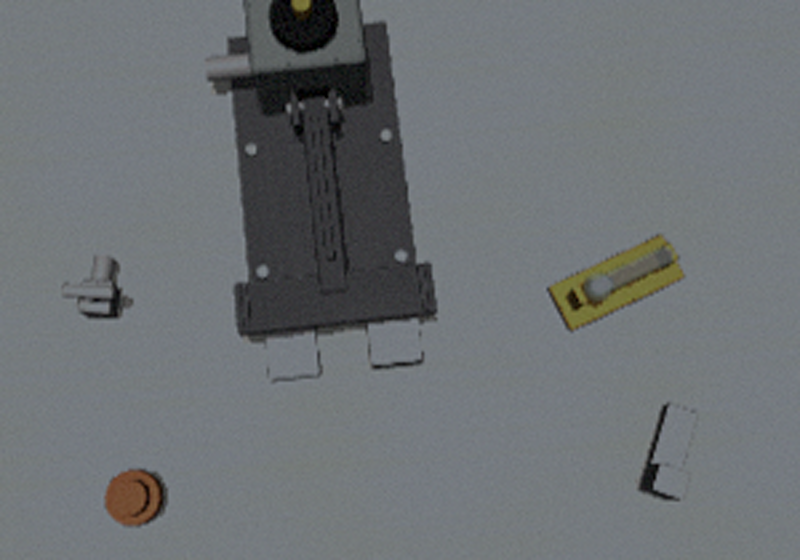

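The top view (second picture) shows the low seat, left, at about (293,357) and the tall seat at (395,343). The gauge block is at (672,450), with its lug toward the robot. The cutoff has a yaw of about 3° with its origin near (0.589, 0.022). The spacer origin is near (0.437, -0.279) with a yaw of about -23.4°.

```bash
cat >> h.py <<'E'
A=np.radians(3.0); CO=np.array([.5893,.022])
def cut(x,y): return CO+np.array([[np.cos(A),-np.sin(A)],[np.sin(A),np.cos(A)]])@np.array([x,y])
G=robot.grasp_offset
E
python3 - <<'E'
from h import *
print("offset",G,robot.sense()["tcp_rot"],robot.sense()["time"])
a=np.radians(-23.4); d=np.array([np.cos(a),np.sin(a)])
xy=np.array([.4368,-.279])-.015*d
z=.036+G
o=[180,0,-23.4]
robot.move_ptp([*xy,.17],o)
robot.servo_line([*xy,z],velocity=.12)
robot.gripper_to(0,80)
s=robot.sense(); print("gap",s["finger_gap"],s["eef_pos"],s["force"])
robot.servo_line([*xy,z+.12],velocity=.12)
s=robot.sense(); print("gap",s["finger_gap"],s["eef_pos"],s["force"],s["time"])
xy=cut(-.09-.015,.05)
robot.move_ptp([*xy,z+.10],[180,0,3.0])
robot.hold(.3)
s=robot.sense(); print(s["eef_pos"],s["force"],s["time"],"z",z)
p=robot.read_camera("scene"); q=robot.read_camera("top")
cv2.imwrite("pics/c.png",np.vstack([cv2.resize(p["image"][130:260,180:380,::-1],(460,299)),cv2.resize(q["image"][150:280,180:380,::-1],(460,299))]))
E
```

```text
offset -0.0187 [ 1.79998948e+02 -8.99016666e-04  1.57377643e+02] 1.0
gap 0.34226456544483486 [ 0.42335569 -0.27346219  0.01780438] [-0.61335162 -0.28996293  3.21611581]
gap 0.3427473453517388 [ 0.42230225 -0.27237872  0.13620585] [-0.21276436 -0.40469679 -3.04410546] 7.0417
[0.48206036 0.06561872 0.11738551] [ 0.07295245 -0.14514702 -3.70811467] 8.6417 z 0.017299999999999996
```

View pics/c.png

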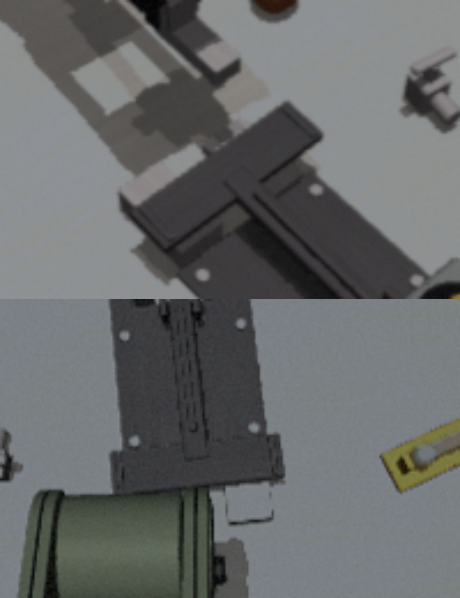

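The block is held, with its tongue pointing at the left gap at (205,45) in the upper half. I'll measure its tilt and line before lowering it.

```bash
python3 - <<'E'
from h import *
p=robot.read_camera("scene"); X=cloud(p)
x,y,z=X[...,0],X[...,1],X[...,2]
m=(p["range_z"]>0)&(x>.50)&(x<.58)&(abs(y-.067)<.04)&(z>.112)&(z<.135)
m=cv2.erode(m.astype(np.uint8),np.ones((2,2)))>0
P=X[m]; print(len(P),P.min(0),P.max(0),np.median(P,0))
c=np.linalg.lstsq(np.c_[P[:,:2]-P[:,:2].mean(0),np.ones(len(P))],P[:,2],rcond=None)[0]; print("slopes",c)
print(cv2.minAreaRect((P[:,:2]*1000).astype(np.float32)))
print("tip expected",cut(-.09+.062,.05))
E
```

```text
349 [0.50221626 0.05145113 0.11201536] [0.5612851  0.08316589 0.12749492] [0.53406953 0.06520815 0.12209016]
slopes [-0.03626171  0.04912091  0.12163979]
((531.7046508789062, 67.41871643066406), (59.460479736328125, 29.4205322265625), 2.9434523582458496)
tip expected [0.55872158 0.07046607]
```

```bash
python3 - <<'E'
from h import *
z0=.0173+.0005
def go(x,z,v,g=None): 
    r=robot.servo_line([*cut(x-.015,.05),z0+z],velocity=v,guard=g); s=robot.sense(); print(x,z,r,np.round(s["eef_pos"],4),np.round(s["force"],2),round(s["time"],2)); return r
go(-.09,.019,.08)
go(-.02,.019,.06,6)
hit=go(.008,.019,.015,5)
s=robot.sense(); 
e=np.array(s["eef_pos"])
xc=(e[:2]-CO)@[np.cos(A),np.sin(A)]+.015; print("origin x by cut",xc)
if hit:
    t=e[:2]-.0007*np.array([np.cos(A),np.sin(A)])
    robot.servo_line([*t,e[2]],velocity=.02)
    print(robot.servo_line([*t,z0+.0125],velocity=.01,guard=4)); s=robot.sense(); print(s["eef_pos"],s["force"],s["time"])
    p=robot.read_camera("scene"); cv2.imwrite("pics/d.png",cv2.resize(p["image"][130:260,180:380,::-1],(600,390)))
E
```

```text
-0.09 0.019 False [0.4825 0.0664 0.0374] [ 0.69  0.64 -3.07] 9.95
-0.02 0.019 False [0.5512 0.0701 0.0366] [ 0.28 -0.24 -3.27] 11.27
0.008 0.019 True [0.5711 0.0712 0.0352] [ 0.08 -0.24 -4.01] 12.61
origin x by cut -0.0005686451527098027
True
[0.57030884 0.07118818 0.03213175] [-1.87365115  0.87110318  5.19884829] 13.2333
```

View pics/d.png

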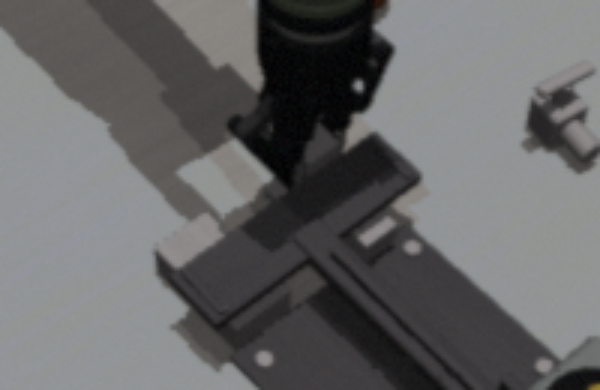

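The lug has met the foot at the expected x. The tongue tip shows behind the foot at (378,233), and the underside is at about 14 mm. I'll release it and check.

```bash
python3 - <<'E'
from h import *
robot.gripper_to(.6); robot.hold(.5)
s=robot.sense(); e=np.array(s["eef_pos"]); print(s["finger_gap"],e,s["force"],s["time"])
robot.servo_line([e[0],e[1],.19],velocity=.12)
t=cut(.02,-.0); 
robot.move_ptp([*(cut(-.15,-.0)),.22],[180,0,3.0])
p=robot.read_camera("scene"); X=cloud(p); x,y,z=X[...,0],X[...,1],X[...,2]
er=lambda m:cv2.erode(m.astype(np.uint8),np.ones((2,2)))>0
P=X[er((p["range_z"]>0)&(abs(x-.573)<.035)&(abs(y-.071)<.04)&(abs(z-.069)<.006)&(x<.595))]
print("lug",len(P),cv2.minAreaRect((P[:,:2]*1000).astype(np.float32)),np.median(P[:,2]),"expected",cut(-.013,.05))
F=X[er((x>.592)&(x<.64)&(abs(y-.025)<.09)&(z>.04)&(z<.075))]
u=(F[:,:2]-CO)@[np.cos(A),np.sin(A)]; print("foot z fit",np.polyfit(u,F[:,2],1))
cv2.imwrite("pics/e.png",cv2.resize(p["image"][130:260,180:380,::-1],(600,390)))
print(robot.sense()["time"])
E
```

```text
0.6052496078621172 [0.56825326 0.07126427 0.03028411] [-0.16966112 -0.0412325  -0.27848824] 14.125
lug 133 ((575.1593627929688, 71.147216796875), (25.856990814208984, 30.82854461669922), 7.336386203765869) 0.06987092650766899 expected [0.57370102 0.07125111]
foot z fit [-0.05720614  0.0618757 ]
16.2917
```

View pics/e.png

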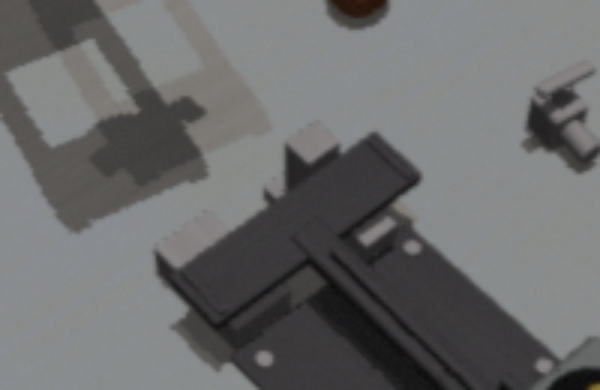

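The block stands on the left seat with its lug against the foot at (312,155), and the lever is still raised (fitted slope 0.057 rad). Next I'll press.

```bash
python3 - <<'E'
from h import *
robot.gripper_to(0,80)
t=cut(.025,0)
robot.move_ptp([*t,.10],[180,0,3.0])
robot.servo_line([*t,.07],velocity=.08)
r=robot.servo_line([*t,.038],velocity=.015,guard=22)
s=robot.sense(); print(r,s["eef_pos"],s["force"],s["time"])
robot.hold(1)
s=robot.sense(); print(s["eef_pos"],s["force"],s["time"])
p=robot.read_camera("scene"); X=cloud(p); x,y,z=X[...,0],X[...,1],X[...,2]
er=lambda m:cv2.erode(m.astype(np.uint8),np.ones((2,2)))>0
F=X[er((x>.592)&(x<.64)&(((y>.07)&(y<.11))|((y<-.015)&(y>-.07)))&(z>.04)&(z<.066))]
u=(F[:,:2]-CO)@[np.cos(A),np.sin(A)]; print("foot",len(F),np.polyfit(u,F[:,2],1),np.median(F[:,2]))
P=X[er((p["range_z"]>0)&(abs(x-.573)<.035)&(abs(y-.071)<.04)&(abs(z-.069)<.006)&(x<.595))]
print("lug",len(P),cv2.minAreaRect((P[:,:2]*1000).astype(np.float32)),np.median(P[:,2]))
cv2.imwrite("pics/f.png",cv2.resize(p["image"][130:260,180:380,::-1],(600,390)))
E
```

```text
True [0.61376142 0.02325517 0.0519155 ] [-1.95241963  0.542179    6.98242176] 19.5333
[0.61377689 0.02326727 0.05188124] [-2.15214857 -0.12373713  6.82094623] 20.5333
foot 744 [-0.03156856  0.04980207] 0.04881617321155856
lug 0 ((0.0, 0.0), (0.0, 0.0), 0.0) nan
  return _methods._mean(a, axis=axis, dtype=dtype,
  ret = ret.dtype.type(ret / rcount)
```

View pics/f.png

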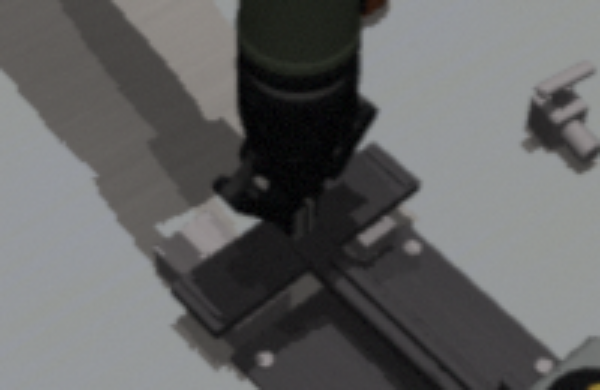

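The residual force is only 7 N, which may just be the spring, so I'll press further in small steps while watching force and height.

```bash
python3 - <<'E'
from h import *
t=cut(.025,0)
for i in range(8):
    s=robot.sense(); z=s["eef_pos"][2]; f=s["force"][2]
    print(np.round(s["eef_pos"],4),np.round(s["force"],1),np.round(s["wrist_torque"],2),round(s["time"],2))
    if f>20: break
    robot.servo_line([*t,z-.002],velocity=.008,guard=25); robot.hold(.4)
p=robot.read_camera("scene"); X=cloud(p); x,y,z=X[...,0],X[...,1],X[...,2]
F=X[(x>.592)&(x<.64)&(((y>.07)&(y<.10))|((y<-.01)&(y>-.055)))&(z>.035)&(z<.066)]
u=(F[:,:2]-CO)@[np.cos(A),np.sin(A)]
k=(u>.008)&(u<.042); print("foot",k.sum(),np.polyfit(u[k],F[k,2],1),np.median(F[k,2]))
cv2.imwrite("pics/g.png",cv2.resize(p["image"][150:250,220:340,::-1],(600,500)))
E
```

```text
[0.6138 0.0233 0.0519] [-2.8  0.   6.4] [-0.01  0.31  0.04] 20.58
[0.6139 0.0233 0.0517] [-6.   0.6 12.4] [-0.02  0.98 -0.01] 21.32
[0.614  0.0233 0.0517] [-6.3 -0.2 13.2] [-0.01  1.09  0.03] 21.97
[0.614  0.0233 0.0517] [-6.4 -0.2 12.6] [0.01 1.04 0.  ] 22.62
[0.6139 0.0232 0.0517] [-5.9  0.6 13.6] [ 0.01  1.08 -0.  ] 23.27
[0.614  0.0233 0.0517] [-7.   0.6 14.2] [ 0.01  0.98 -0.07] 23.92
[0.6139 0.0233 0.0517] [-7.   0.3 12.2] [-0.01  1.08 -0.03] 24.57
[0.614  0.0233 0.0517] [-6.2  0.2 12.3] [ 0.04  1.07 -0.02] 25.22
foot 486 [-0.00569096  0.04910261] 0.048857578668837026
```

View pics/g.png

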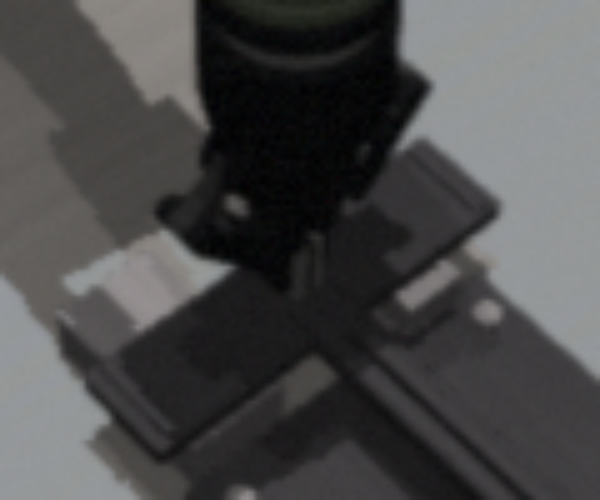

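The foot no longer gives. A further 2 mm of command added about 6 N with no travel, and the measured slope is -0.006 rad at a height of about 49 mm, so it is flush on the block. The tongue end still shows at (430,285). I'll press a little more, recheck and hand in.

```bash
python3 - <<'E'
from h import *
t=cut(.025,0)
robot.servo_line([*t,.0475],velocity=.008,guard=25); robot.hold(.6)
for i in range(2):
    s=robot.sense(); print(np.round(s["eef_pos"],4),np.round(s["force"],1),round(s["time"],2)); robot.hold(.3)
p=robot.read_camera("scene"); X=cloud(p); x,y,z=X[...,0],X[...,1],X[...,2]
F=X[(x>.592)&(x<.64)&(((y>.07)&(y<.10))|((y<-.01)&(y>-.055)))&(z>.035)&(z<.066)]
u=(F[:,:2]-CO)@[np.cos(A),np.sin(A)]; k=(u>.008)&(u<.042); print("foot",np.polyfit(u[k],F[k,2],1))
T=X[(x>.642)&(x<.66)&(y>.05)&(y<.1)&(abs(z-.036)<.006)]; print("tongue tip",len(T),T.mean(0) if len(T) else 0, T.max(0) if len(T) else 0,"exp",cut(.062,.05))
if robot.sense()["force"][2]>11: robot.finish_job(); print("done")
E
```

```text
[0.6141 0.0233 0.0515] [-11.    0.3  22. ] 26.94
[0.6141 0.0233 0.0515] [-11.7   0.2  22.2] 27.24
foot [-0.00066603  0.04895743]
tongue tip 57 [0.64583276 0.07312963 0.03522105] [0.64914873 0.08945699 0.03959421] exp [0.64859823 0.07517631]
the job is handed in; nothing more can be done
done
```

I set the lever height and handed the job in at about 27 s of the 48 s allowed, with the fingers still holding the foot down. `finish_job` gave no verdict, so the result rests on my own checks.

**What I did:** I gripped the gauge block by its lug and slid the tongue into the left gap, over the low seat. It stopped when the lug met the foot's front edge, at about -0.6 mm in the cutoff's frame. I set it down, let go and backed off. Then I pressed the foot down with the fingers shut.

**What the checks showed:**
- **After release:** the lug was within about 2 mm of its planned place and the lever was still raised (slope 0.057 rad). One noisy fit put the block's rotation about 4° off, inside the 8° allowed.
- **While pressing:** the foot was level (slope about -0.001 rad). It did not give under extra push, and the downward force was about 22 N. The tongue tip showed at the far end of the seat where expected.

**What disagreed or went unseen:**
- **First press:** the force guard tripped early and left only 7 N, so I pressed further.
- **Fingertip height:** the arm reported the fingertip about 3 mm above the nominal top of the foot, and I did not find out why. The camera height and slope both say level.
- **Sideways force:** about 11 N remained along x at the end.
- **Lug:** the gripper hid it during the press, so I confirmed the block's place only from the tongue tip.

The path stayed clear of the union, bleed valve and thermostat. I did not measure their positions again at the end.

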